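Box up the biscuits

TASK

The almond biscuits on the cooling rack are done: push the wooden box's sliding lid open over its ridge, and move every biscuit into the box with the kitchen tongs, lying flat in one layer - do not touch the biscuits with the gripper itself. Then stand the tongs back in their white stand, tips down, and slide the lid fully shut past the ridge; leave the mug, the jar and the timer alone.

Things in the scene. Friction and masses are not known exactly. Their poses are not given: they have to be found in the camera images.
- box: wooden biscuit box, fixed, outside 186 (its x) x 156 (its y) x 58 mm high, walls 8 thick. Origin at the centre of its underside, z up. The lid runs in grooves in the two x walls and slides out over the low -y wall (top at 41, ridge on it to 46 mm); the other three rims are at 58
- box_in (a point): centre of the box's inner floor, 6 mm above its underside; axes as the box's. Inside 170 (x) x 140 (y) mm, floor to lid 40 mm; with the lid fully open it is uncovered from y = -50 to +70 mm over the whole x
- lid (a joint): how far the lid is slid open, m: 0 = shut, 0.12 = end stop; it opens along the box's -y, to the robot's right. Friction 1.5 N, damping 4 N per m/s. A lip under it must be forced over a sprung ridge on the low wall, between 0.004 and 0.016 (about 10 N at most, peak at 0.010), on opening and on shutting; below 0.004 it is home. It stays where left
- lid_pull (a point): the middle of the pull on the lid: a wooden bar 60 long (box x) x 14 thick (box y) x 20 high on the lid's top. The lid's top is 52 mm above the box's underside, the bar reaches from 52 to 72, this point is at 62; it travels with the lid. Axes as the box's
- rack: steel wire cooling rack, fixed, 250 (x) x 260 (y), top surface (a flat grid) 14 mm above the worktop. Origin at the centre of its underside
- biscuit_0: an almond biscuit, 72 long (its x) x 26 wide (its y) x 24 high (its z), 35 g, rigid; lies flat on the cooling rack at the start. Origin at the centre of its underside. Three or four of the four exist in a run; an absent one reads None
- biscuit_1: an almond biscuit, 72 long (its x) x 26 wide (its y) x 24 high (its z), 35 g, rigid; lies flat on the cooling rack at the start. Origin at the centre of its underside. Three or four of the four exist in a run; an absent one reads None
- biscuit_2: an almond biscuit, 72 long (its x) x 26 wide (its y) x 24 high (its z), 35 g, rigid; lies flat on the cooling rack at the start. Origin at the centre of its underside. Three or four of the four exist in a run; an absent one reads None
- biscuit_3: an almond biscuit, 72 long (its x) x 26 wide (its y) x 24 high (its z), 35 g, rigid; lies flat on the cooling rack at the start. Origin at the centre of its underside. Three or four of the four exist in a run; an absent one reads None
- stand: white ceramic tongs stand, fixed, an open-topped box 46 (x) x 96 (y) x 70 mm high, inside 38 x 88, floor 4 mm thick. Origin at the centre of its underside. The tongs stand in it, tips down, their y along its y
- tongs: sprung steel kitchen tongs, 80 g, 161 mm tall, 22 wide (x), upright in the stand. Origin midway between the tips at tip level; z points up to the hinge at z = 150. They close along their y. Tips: flat pads 22 wide, 26 high, 4 thick, 55 mm apart inside when free. They are held by squeezing both arms at point tongs_grip and let go by opening
- tongs_grip (a point): where to take the tongs from above, across their y: 104 mm above the tips (axes as the tongs'), between flat rubber grip faces 22 wide (x) from z = 72 to 124 mm, 40 mm apart outside when free. Head (24 x 22) ends 57 mm above this point
- tongs_left (a joint): angle of one arm, rad: 0 = free, about 0.10 = tips on a 26 mm biscuit (grips 31 mm apart), 0.16 = tips nearly together. Each mm of squeeze at the grips narrows the tips by 3.2 mm: grips at 35.5 leave the tips 40 apart and still hold the tongs. Spring on each grip: 4 N free, 6 N at 35.5, 8 N at 31 mm; squeeze with 30 N to carry a biscuit
- mug: striped mug, 86 x 120 x 90 mm, a bystander near the back of the worktop. Origin at the centre of its underside
- jar: glass jar with a yellow lid, 63 mm across, 94 high, a bystander. Origin at the centre of its underside
- kitchen_timer: red kitchen timer, 66 across, 60 high, a bystander. Origin at the centre of its underside

How it is judged:
On the way, in this order (a step that is already met when the one before it is completed fails the run):
1. the lid is slid open (value of joint lid above 0.1 m), for 0.2 s.
2. every biscuit lies flat in the open box (x of biscuit_0 in the frame of box between -0.072 and 0.072 m and y of biscuit_0 in the frame of box between -0.066 and 0.066 m and z of each of biscuit_0, biscuit_1, biscuit_2, biscuit_3 in the frame of box below 0.02 m and angle between each of biscuit_0, biscuit_1, biscuit_2, biscuit_3's own z axis and vertical below 0.35 rad and linear speed of each of biscuit_0, biscuit_1, biscuit_2, biscuit_3 below 0.03 m/s and x of biscuit_1 in the frame of box between -0.072 and 0.072 m and y of biscuit_1 in the frame of box between -0.066 and 0.066 m and x of biscuit_2 in the frame of box between -0.072 and 0.072 m and y of biscuit_2 in the frame of box between -0.066 and 0.066 m and x of biscuit_3 in the frame of box between -0.072 and 0.072 m and y of biscuit_3 in the frame of box between -0.066 and 0.066 m and value of joint lid above 0.05 m), for 0.2 s.
At the end, for the whole second after the job is handed in: every biscuit lies flat at rest in the box (within 72 mm in x, 66 mm in y of its centre, under 20 mm up, tilt under 0.35 rad); the lid is shut to 5 mm; the tongs stand released, tips down, in the stand (tips within 20 mm in x, 30 mm in y, under 15 mm up, lean under 0.4 rad) (x of biscuit_0 in the frame of box between -0.072 and 0.072 m and y of biscuit_0 in the frame of box between -0.066 and 0.066 m and z of each of biscuit_0, biscuit_1, biscuit_2, biscuit_3 in the frame of box below 0.02 m and angle between each of biscuit_0, biscuit_1, biscuit_2, biscuit_3's own z axis and vertical below 0.35 rad and linear speed of each of biscuit_0, biscuit_1, biscuit_2, biscuit_3, tongs below 0.03 m/s and x of biscuit_1 in the frame of box between -0.072 and 0.072 m and y of biscuit_1 in the frame of box between -0.066 and 0.066 m and x of biscuit_2 in the frame of box between -0.072 and 0.072 m and y of biscuit_2 in the frame of box between -0.066 and 0.066 m and x of biscuit_3 in the frame of box between -0.072 and 0.072 m and y of biscuit_3 in the frame of box between -0.066 and 0.066 m and x of tongs in the frame of stand between -0.02 and 0.02 m and y of tongs in the frame of stand between -0.03 and 0.03 m and z of tongs in the frame of stand below 0.015 m and angle between tongs's own z axis and vertical below 0.4 rad and value of joint lid below 0.005 m); the robot touches nothing.
It fails at once if the gripper's fingers touch a biscuit (contact force between the fingers and biscuit_0 above 1 N or contact force between the fingers and biscuit_1 above 1 N or contact force between the fingers and biscuit_2 above 1 N or contact force between the fingers and biscuit_3 above 1 N).
It fails at once if the mug, the jar or the timer is pushed more than 4 cm or knocked over (distance of any of mug, jar, kitchen_timer from where it was at the start of the episode above 0.04 m or angle between any of mug, jar, kitchen_timer's own z axis and vertical above 0.5 rad).
Of biscuit_0, biscuit_1, biscuit_2, biscuit_3 only 3 to 4 are there at a start; the rules pass over those that are not, and their reading is None.
At some moment in a run one of biscuit_0, biscuit_1, biscuit_2, biscuit_3 may be knocked a few centimetres aside while the robot is not near it.
It also fails if it takes over 200 s, if anything falls off the work surface, if the arm or the gripper's body presses on something with over 40 N, if the wrist force passes 120 N, or if a joint passes its speed limit or range.

ROBOT

A 7-joint arm with a two-finger parallel gripper is mounted at the origin on a cart in front of the work surface, level with it; the furniture and walls round the work are solid. World frame = base frame: x ahead of the robot, y to its left, z up, the work surface at z = 0. Lengths are in m, angles in rad, forces in N, time in s.
With the tool pointing down it reaches from about 0.4 to 0.925 m from the base axis. Payload 4.1 kg.
Tool frame: the origin (TCP) lies midway between the tips of the shut fingers; the grasp point (between the pads) lies 19 mm behind it; z points along the fingers, y is the line along which they close (so a half turn about z gives the same grasp; the last joint's range is limited). The gripper opens to 85 mm and grips with 20 to 120 N. Pads are 22 mm wide; open, the fingers measure 114 mm over their backs; the gripper's body (76 mm by 85 mm) begins 54 mm behind the grasp point. The pads swing forward as they close: fully open they stand 13 mm farther back than shut.
Start: joints at [-1.238, 0.398, 0.045, 1.537, -0.019, 1.207, -0.051], TCP at [0.272, 0.59, 0.231] pointing down, gripper open.
Joint ranges: [-2.82, 2.82], [-0.49, 2.23], [-1.37, 1.46], [0, 2.46], [-1.36, 4.5], [0.23, 2], [-2.94, 2.94]. Speed limits (rad/s): [2.57, 2.57, 3.14, 3.14, 3.14, 3.14, 3.14].

INTERFACE

Orientations are given as a rotation vector (axis times angle).
In Python, from cell import bot gives the robot as it stands.
- The arm moves only by the tool drive_effector, called after "Call:" as name(argument=value, ...) on one line, values as JSON. Schema: {"type":"object","properties":{"rows":{"type":"object","properties":{"plan":{"type":"array","items":{"type":"array","items":{"type":"number"},"minItems":5,"maxItems":5},"minItems":1,"maxItems":20}},"additionalProperties":false,"required":["plan"]},"clamp_n":{"type":"number"},"only":{"type":"string"},"quiet":{"type":"boolean"},"lines":{"type":"string"}},"required":["rows"],"additionalProperties":false}. rows is an object whose key "plan" holds a list of rows, 1 to 20 of them, each of 5 numbers: dx, dy, dz in m, then a turn about the tool's z in rad, then the finger opening in m; each row is the pose to reach, as a shift and turn from the pose commanded when the call began, along the tool's axes at that moment; what a row does not reach only later rows make up. A row lasts 1/12 s, in which the tool goes at most 0.0417 m and 0.125 rad, less where a joint would pass 70% of its speed; a pose out of reach is approached as far as the arm can. The fingers move at their own pace and stop on an object; clamp_n is the grip in N (left out, the last holds). Time passes only in rows, so rows that do not move let the fingers close. The tool returns the time, the measured TCP pose, the force, the opening and the grip force at its end. only (a regular expression) keeps the lines of the reply that match it, lines (a string "A,B") keeps lines A to B, and quiet returns only ok. Input that does not fit is refused with a message, and nothing moves.
- bot.read_state(): the state, without advancing time (a new reading comes with each control period).
- bot.read_camera(name): name is "side" or "top" or "wrist"; returns (picture, depth): 400x640x3 uint8, red, green, blue; 400x640 float32, m along the optical axis (not along the pixel's ray), 0 where there is no reading.
- bot.camera_params(name): a dict with "fov_y" (degrees; the focal length in pixels is half the picture's height over the tangent of half this angle, whatever the lens; pixels are square), "cx", "cy" (the principal point, pixels), "R" (3x3) and "t" (3): a world point X has camera coordinates R X + t. Camera axes: x right, y down, z forward; pixel columns grow to the right and rows downward; lengths in m; the calibration is good to about 2 mm. A picture is of the moment at which its call begins: read the wrist's pose just before it. camera_params takes no time and is no camera call; for the wrist camera it gives the pose at the moment of the call.
- bot.hand_in(): hands the job in; it is judged then, once.
The state is a dict: "clock": time; "q": joint angles; "dq": joint speeds; "joint_efforts": joint torques, N m; "tool_pos": TCP position; "tcp_rot": TCP orientation; "contact_force": force on the tool from outside, world axes, zero at the start; "wrist_torque": the same for the moment, N m; "finger_gap": finger opening in m; "grasp_force": force on a finger pad.
Only numpy, scipy, OpenCV 4.12 (cv2) and the standard library are available. Lean on these libraries where they do the work, as an engineer would, in place of code of your own. Each camera call takes 0.05 s, during which the arm holds its last target. There are 200 camera calls.

## Working session

There is one attempt and no reset: what is moved stays moved. The work goes in short steps, Python scripts to look and compute and a tool call to move; the robot and the scene stay as the last step left them, time stands still between calls to the robot, and variables do not carry over. Pictures are saved under pics/ and viewed, at most 14 in all, crops included, and the job is handed in when it is done.

```bash
ls; mkdir -p pics
```

Create h.py:
```python
import numpy as np,cv2
from cell import bot
from scipy.spatial.transform import Rotation as Ro
def cam(n,save=None):
    p=bot.camera_params(n); im,d=bot.read_camera(n)
    if save: cv2.imwrite('pics/'+save+'.png',im[:,:,::-1])
    return p,im,d
def K(p):
    return 200/np.tan(np.radians(p['fov_y'])/2)
def cloud(p,d):
    f=K(p); v,u=np.mgrid[0:400,0:640]
    c=np.stack([(u-p['cx'])/f*d,(v-p['cy'])/f*d,d],-1)
    return (c-np.array(p['t']))@np.array(p['R'])
def ray(p,u,v,z):
    f=K(p);R=np.array(p['R']);o=-R.T@np.array(p['t'])
    r=R.T@np.array([(u-p['cx'])/f,(v-p['cy'])/f,1]); return o+r*(z-o[2])/r[2]
def proj(p,X):
    c=np.array(p['R'])@X+p['t'];f=K(p);return c[0]/c[2]*f+p['cx'],c[1]/c[2]*f+p['cy']
def to_tool(dw):
    return Ro.from_rotvec(bot.read_state()['tcp_rot']).inv().apply(dw)
```

Run:
```python
from h import *
s=bot.read_state();print(s);print(Ro.from_rotvec(s['tcp_rot']).as_matrix().round(3))
for n in ['top','side','wrist']:
    p,im,d=cam(n,n+'0'); print(n,p,(d>0).mean())
```

```text
cell.py
pics
{'clock': 0.0, 'q': array([-1.2379866 ,  0.39919884,  0.04501786,  1.53788629, -0.01873019,
        1.20687559, -0.05069628]), 'dq': array([-4.30135737e-04, -9.73002473e-05,  1.30371203e-03, -5.30706267e-04,
       -1.26104478e-03,  1.28255825e-03,  6.25081391e-04]), 'joint_efforts': array([-4.19156986e-04, -4.75127828e+01,  1.36426862e+00, -2.54221398e+01,
        1.15236561e-02,  9.12510994e-03, -7.22164430e-06]), 'tool_pos': array([0.27173363, 0.58978046, 0.2302559 ]), 'tcp_rot': array([-6.72775687e-01, -3.06838246e+00,  3.01630739e-03]), 'contact_force': array([-0.44854723, -0.92420862,  0.09107025]), 'wrist_torque': array([-0.01497615,  0.01121818,  0.00381846]), 'grasp_force': 0.0, 'finger_gap': 0.08532060841803951}
[[-0.908  0.418 -0.001]
 [ 0.418  0.908 -0.002]
 [-0.    -0.002 -1.   ]]
top {'fov_y': 54.28771150935363, 'cx': 312.2912845630235, 'cy': 195.9184207609979, 'R': array([[ 2.66713684e-02, -9.99644067e-01, -6.14280749e-04],
       [-9.77158322e-01, -2.59418170e-02, -2.10923293e-01],
       [ 2.10832283e-01,  6.22586240e-03, -9.77502423e-01]]), 't': array([0.07778647, 0.6205563 , 1.02374369])} 0.99613671875
side {'fov_y': 56.20781040828434, 'cx': 317.31881853180624, 'cy': 196.0003839343556, 'R': array([[-0.97447975, -0.22422816,  0.0105334 ],
       [-0.17455692,  0.72743869, -0.6635984 ],
       [ 0.14113504, -0.64850188, -0.74801485]]), 't': array([0.58849513, 0.11124174, 1.14238157])} 0.9958046875
wrist {'fov_y': 59.09515820127964, 'cx': 312.42097454679794, 'cy': 202.48420259197275, 'R': array([[ 0.41794638,  0.90846962, -0.00194345],
       [ 0.86532974, -0.39744641,  0.30535354],
       [ 0.276632  , -0.12930313, -0.95223707]]), 't': array([-0.64953349, -0.04105323,  0.38047486])} 0.99600390625
```

View pics/top0.png

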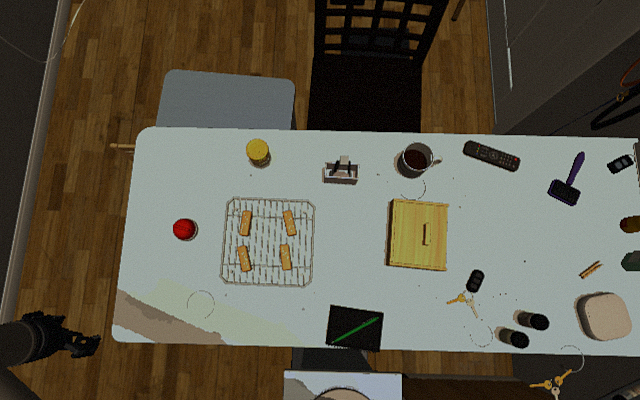

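View pics/side0.png

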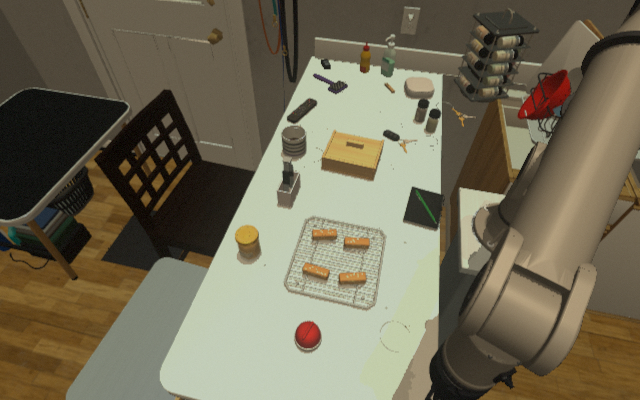

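Top view: four biscuits on the rack at about (246,223), (290,223), (244,258) and (285,257), the box at (418,235) with its pull at (427,233), the stand and tongs at (341,170), the mug at (415,160), the jar at (258,150) and the timer at (184,229). Side view agrees.

Add to h.py:
```python
def biscuits(p,im,d,ztop=0.038,save=None,show=True):
    C=cloud(p,d); hsv=cv2.cvtColor(im,cv2.COLOR_RGB2HSV)
    m=((hsv[...,0]<22)&(hsv[...,1]>90)&(hsv[...,2]>90)&(C[...,2]>ztop-.012)&(C[...,2]<ztop+.012)&(C[...,0]>.3)&(C[...,0]<1)).astype(np.uint8)
    n,l,st,_=cv2.connectedComponentsWithStats(m); out=[]
    for i in range(1,n):
        if st[i,4]<60: continue
        v,u=np.nonzero(l==i); P=np.array([ray(p,a,b,ztop) for a,b in zip(u,v)])[:,:2]
        (c,wh,a)=cv2.minAreaRect((P*1000).astype(np.float32)); w,h=wh
        if w<h: a+=90
        a=(a+90)%180-90
        out.append((c[0]/1000,c[1]/1000,a,max(wh),min(wh)))
        if show: print('bisc c %.4f %.4f ang %.1f  %.0f x %.0f'%out[-1], 'px',u.mean().round(),v.mean().round())
    return out
def rect(P):
    c,wh,a=cv2.minAreaRect((P[:,:2]*1000).astype(np.float32)); print('rect c',np.round(c,1),'wh',np.round(wh,1),'a',round(a,1),'n',len(P))
```

Run:
```python
from h import *
for n in ['top','side']:
    p,im,d=cam(n); C=cloud(p,d); print(n); biscuits(p,im,d)
    def win(x0,x1,y0,y1,z0,z1): 
        return C[(C[...,0]>x0)&(C[...,0]<x1)&(C[...,1]>y0)&(C[...,1]<y1)&(C[...,2]>z0)&(C[...,2]<z1)]
    T=C[200,560] if n=='top' else None
    b=np.array(ray(p,418,235,.055)) if n=='top' else b
    if n=='top': q=ray(p,427,233,.07); s0=ray(p,341,170,.07); print(b,q,s0)
    W=win(b[0]-.15,b[0]+.15,b[1]-.14,b[1]+.14,.045,.064); print('box');rect(W)
    W=win(b[0]-.1,b[0]+.1,b[1]-.09,b[1]+.09,.067,.09); print('pull');rect(W)
    for z0,z1 in[(.06,.08),(.08,.11),(.11,.14),(.145,.2)]:
        W=win(s0[0]-.08,s0[0]+.08,s0[1]-.08,s0[1]+.08,z0,z1); print('stand/tongs',z0,z1)
        if len(W)>5: rect(W); print(W.mean(0).round(4),W[:,2].max())
```

Run:
```python
import cv2
a=cv2.imread('pics/top0.png')[140:280,310:460];b=cv2.imread('pics/side0.png')[120:215,260:400]
import numpy as np
o=np.zeros((600,800,3),np.uint8)
A=cv2.resize(a,None,fx=2.6,fy=2.6,interpolation=2);o[:A.shape[0],:A.shape[1]]=A
B=cv2.resize(b,None,fx=2.8,fy=2.8,interpolation=2);o[:B.shape[0],400:400+B.shape[1]]=B[:,:400]
cv2.imwrite('pics/crop1.png',o)
```

```text
top
bisc c 0.5427 0.2828 ang -5.7  71 x 24 px 245.0 222.0
bisc c 0.5461 0.1579 ang 16.0  71 x 25 px 289.0 222.0
bisc c 0.4431 0.2805 ang 15.9  71 x 24 px 243.0 258.0
bisc c 0.4499 0.1653 ang 9.7  70 x 25 px 285.0 256.0
[ 0.51799878 -0.2006041   0.055     ] [ 0.52231629 -0.22129315  0.07      ] [0.69446703 0.01518362 0.07      ]
box
rect c [ 523.6 -203.8] wh [156.7 187. ] a 85.6 n 3643
pull
rect c [ 521.2 -222.1] wh [14.8 58.6] a 85.3 n 119
stand/tongs 0.06 0.08
rect c [696.2  13.9] wh [95.8 47.5] a 86.9 n 158
[0.6909 0.0122 0.0683] 0.07999348904185387
stand/tongs 0.08 0.11
rect c [687.5  17.5] wh [44.7 16.3] a 64.1 n 21
[0.6899 0.0232 0.0964] 0.10706334145409124
stand/tongs 0.11 0.14
rect c [694.7  13.9] wh [38.3 19.9] a 87.5 n 55
[0.6936 0.0159 0.1274] 0.1387601440862205
stand/tongs 0.145 0.2
rect c [696.3  14.1] wh [24.7 21. ] a 0.1 n 81
[0.695  0.0139 0.164 ] 0.16856989106686382
side
bisc c 0.5291 -0.1265 ang -5.7  187 x 31 px 348.0 167.0
bisc c 0.5468 0.1623 ang 13.5  70 x 32 px 324.0 234.0
bisc c 0.4501 0.1723 ang 10.2  71 x 34 px 357.0 242.0
bisc c 0.7325 0.2743 ang 28.6  53 x 27 px 252.0 253.0
bisc c 0.5436 0.2880 ang -5.7  71 x 32 px 316.0 271.0
bisc c 0.4438 0.2863 ang 13.3  70 x 30 px 352.0 278.0
bisc c 0.5220 0.4660 ang -1.1  60 x 48 px 307.0 340.0
box
rect c [ 522.4 -201.5] wh [160.4 186.5] a 85.4 n 1584
pull
rect c [ 520.8 -219.1] wh [18.4 58.6] a 87.8 n 55
stand/tongs 0.06 0.08
rect c [695.3  14.5] wh [100.   46.5] a 88.1 n 157
[0.6912 0.0275 0.068 ] 0.07987083179248554
stand/tongs 0.08 0.11
rect c [695.1  17. ] wh [45.2 21.4] a 88.0 n 77
[0.6934 0.0234 0.0949] 0.10977586662099269
stand/tongs 0.11 0.14
rect c [694.7  16.4] wh [40.5 19.5] a 88.6 n 79
[0.693  0.0224 0.1246] 0.13986299733603547
stand/tongs 0.145 0.2
rect c [694.6  15.3] wh [23.2 24. ] a 88.5 n 68
[0.6948 0.018  0.1602] 0.1688186665349282
```

View pics/crop1.png

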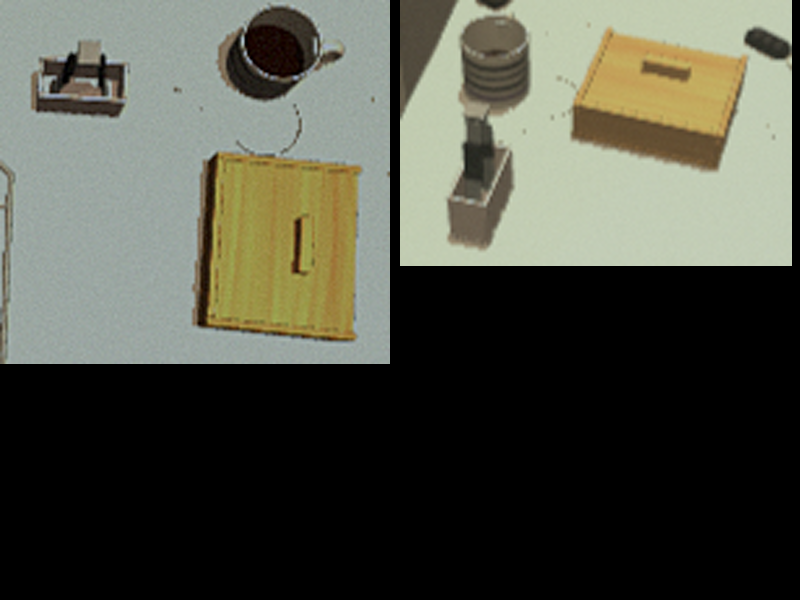

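20 rows × 0.0417 = 0.83 m per call. Good.

The crop confirms that tongs and stand are aligned with world y to within about 3°, and that the bar lies along box x. Next I open the lid.

Add to h.py:
```python
def plan(x,y,z,yaw=None):
    "tool-frame shift to world target; yaw = wanted direction of tool y in deg (mod 180)"
    s=bot.read_state(); M=Ro.from_rotvec(s['tcp_rot']).as_matrix()
    d=M.T@(np.array([x,y,z])-s['tool_pos']); t=0; cur=np.degrees(np.arctan2(M[1,1],M[0,1]))
    if yaw is not None: t=-np.radians((yaw-cur+90)%180-90)
    print('shift',d.round(4),'turn',round(t,3),'cur yaw %.1f'%cur,'tilt %.3f'%np.arccos(-M[2,2]),'q7 %.2f'%s['q'][6],'t %.1f'%s['clock'])
```

```bash
python3 -c "
from h import *
plan(.5235,-.1885,.13,85.5)"
```

```text
shift [-0.5543 -0.6018  0.1014] turn -0.353 cur yaw 65.3 tilt 0.001 q7 -0.05 t 0.2
```

Call:
drive_effector(rows={"plan":[[-0.554,-0.602,0,-0.353,0],[-0.554,-0.602,0,-0.353,0],[-0.554,-0.602,0,-0.353,0],[-0.554,-0.602,0,-0.353,0],[-0.554,-0.602,0,-0.353,0],[-0.554,-0.602,0,-0.353,0],[-0.554,-0.602,0,-0.353,0],[-0.554,-0.602,0,-0.353,0],[-0.554,-0.602,0,-0.353,0],[-0.554,-0.602,0,-0.353,0],[-0.554,-0.602,0,-0.353,0],[-0.554,-0.602,0,-0.353,0],[-0.554,-0.602,0,-0.353,0],[-0.554,-0.602,0,-0.353,0],[-0.554,-0.602,0,-0.353,0],[-0.554,-0.602,0,-0.353,0],[-0.554,-0.602,0.1,-0.353,0],[-0.554,-0.602,0.1,-0.353,0],[-0.554,-0.602,0.1,-0.353,0],[-0.554,-0.602,0.1,-0.353,0]]})

```text
clock: 1.92
tool_pos: [0.52, -0.1779, 0.1386]
tcp_rot: [0.123, 3.138, 0.0]
contact_force: [0.7, 0.6, 0.5]
finger_gap: -0.0002
grasp_force: 0.0
```

```bash
python3 -c "
from h import *
plan(.5235,-.1885,.058,85.5)"
```

```text
shift [-0.0043 -0.0103  0.0806] turn 0.0 cur yaw 85.5 tilt 0.001 q7 1.96 t 1.9
```

Call:
drive_effector(rows={"plan":[[-0.002,-0.005,0.03,0,0],[-0.002,-0.005,0.06,0,0],[-0.002,-0.005,0.075,0,0],[-0.002,-0.005,0.075,0,0],[-0.002,-0.005,0.075,0,0]]})

```text
clock: 2.33
tool_pos: [0.5207, -0.1815, 0.064]
tcp_rot: [-0.124, -3.138, -0.0]
contact_force: [0.2, -0.3, 0.6]
finger_gap: 0.0001
grasp_force: 0.0
```

```bash
python3 -c "
from h import *
plan(.5235,-.1885,.058,85.5)"
```

```text
shift [-0.0034 -0.0068  0.006 ] turn -0.0 cur yaw 85.5 tilt 0.002 q7 2.02 t 2.3
```

Call:
drive_effector(rows={"plan":[[-0.002,-0.01,0.004,0,0],[-0.002,-0.02,0.004,0,0],[-0.002,-0.03,0.004,0,0],[-0.002,-0.04,0.004,0,0],[-0.002,-0.05,0.004,0,0],[-0.002,-0.06,0.004,0,0],[-0.002,-0.07,0.004,0,0],[-0.002,-0.08,0.004,0,0],[-0.002,-0.09,0.004,0,0],[-0.002,-0.1,0.004,0,0],[-0.002,-0.11,0.004,0,0],[-0.002,-0.12,0.004,0,0],[-0.002,-0.128,0.004,0,0],[-0.002,-0.131,0.004,0,0],[-0.002,-0.131,0.004,0,0]]})

```text
clock: 3.58
tool_pos: [0.5116, -0.3138, 0.06]
tcp_rot: [-0.126, -3.138, 0.001]
contact_force: [0.7, 0.2, -0.4]
finger_gap: 0.0
grasp_force: 0.0
```

```bash
python3 -c "
from h import *
p,im,d=cam('top');C=cloud(p,d)
W=C[(abs(C[...,0]-.51)<.06)&(abs(C[...,1]+.34)<.07)&(C[...,2]>.066)&(C[...,2]<.076)];rect(W)
p,im,d=cam('wrist','w1')
plan(.521-.0095,-.221-.12,.08)"
```

```text
rect c [ 497.3 -323.8] wh [38.3 16.2] a 46.9 n 39
shift [-0.0019 -0.0284 -0.0201] turn 0 cur yaw 85.5 tilt 0.002 q7 2.26 t 3.7
```

Call:
drive_effector(rows={"plan":[[0,0.003,0,0,0],[0,0.003,-0.04,0,0],[0,0.003,-0.08,0,0],[0,0.1,-0.12,0,0.085],[0,0.1,-0.14,0,0.085],[0,0.1,-0.14,0,0.085],[0,0.1,-0.14,0,0.085]]})

```text
clock: 4.27
tool_pos: [0.5244, -0.206, 0.2039]
tcp_rot: [0.108, 3.133, 0.006]
contact_force: [0.5, 0.7, -0.4]
finger_gap: 0.0481
grasp_force: 0.0
```

```bash
python3 -c "
from h import *
p,im,d=cam('side','s1');C=cloud(p,d)
W=C[(abs(C[...,0]-.51)<.06)&(abs(C[...,1]+.34)<.07)&(C[...,2]>.066)&(C[...,2]<.076)];rect(W)
plan(.6955,.0145,.2,87.5)"
```

```text
rect c [ 512.1 -332.3] wh [16.7 60. ] a 85.8 n 49
shift [-0.1563  0.2351  0.0033] turn -0.028 cur yaw 85.9 tilt 0.004 q7 1.98 t 4.3
```

View pics/s1.png

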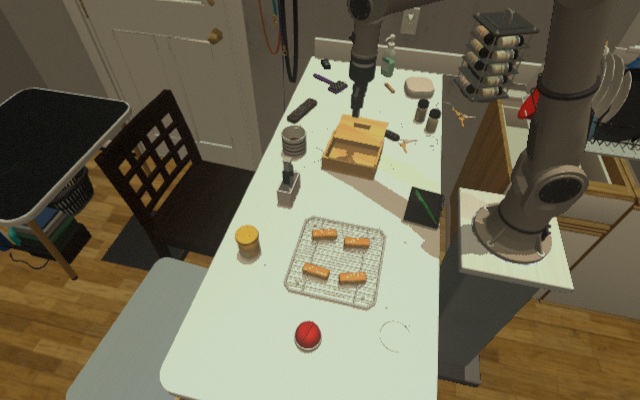

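The box stands open and the lid is slid about 113 mm. Next are the tongs.

Call:
drive_effector(rows={"plan":[[-0.156,0.235,-0.01,-0.028,0.085],[-0.156,0.235,-0.01,-0.028,0.085],[-0.156,0.235,-0.01,-0.028,0.085],[-0.156,0.235,-0.01,-0.028,0.085],[-0.156,0.235,-0.01,-0.028,0.085],[-0.156,0.235,-0.01,-0.028,0.085],[-0.156,0.235,-0.01,-0.028,0.085],[-0.156,0.235,-0.01,-0.028,0.085],[-0.156,0.235,-0.01,-0.028,0.085],[-0.156,0.235,-0.01,-0.028,0.085],[-0.156,0.235,-0.01,-0.028,0.085]]})

```text
clock: 5.23
tool_pos: [0.6936, 0.0065, 0.2099]
tcp_rot: [-0.085, -3.139, 0.003]
contact_force: [0.1, -0.8, 0.4]
finger_gap: 0.085
grasp_force: 0.0
```

```bash
python3 -c "
from h import *
plan(.6955,.0145,.097,87.5)
p,im,d=cam('wrist','w2');C=cloud(p,d)
for z0,z1 in [(.11,.14),(.15,.18)]:
  W=C[(abs(C[...,0]-.695)<.035)&(abs(C[...,1]-.015)<.03)&(C[...,2]>z0)&(C[...,2]<z1)];rect(W) if len(W)>9 else 0"
```

```text
shift [-0.0016  0.0083  0.1129] turn -0.011 cur yaw 86.9 tilt 0.002 q7 1.63 t 5.2
rect c [696.4  13.8] wh [39.8 21.9] a 86.7 n 746
rect c [696.8  14. ] wh [21.9 24.2] a 88.3 n 1579
```

View pics/w2.png

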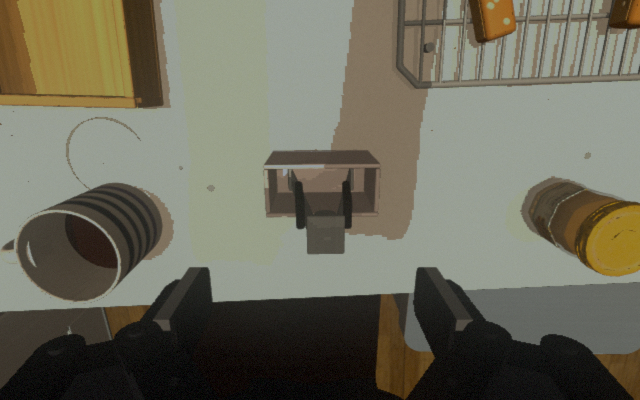

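```bash
python3 -c "
from h import *
print(bot.read_state()['dq'].round(3))
plan(.6965,.014,.096,87.3)"
```

```text
[-0.001 -0.006 -0.004 -0.006 -0.008 -0.001 -0.002]
shift [-0.0024  0.0077  0.1143] turn -0.007 cur yaw 86.9 tilt 0.001 q7 1.63 t 5.3
```

Call:
drive_effector(rows={"plan":[[-0.002,0.008,0.03,-0.007,0.085],[-0.002,0.008,0.06,-0.007,0.085],[-0.002,0.008,0.09,-0.007,0.085],[-0.002,0.008,0.11,-0.007,0.085],[-0.002,0.008,0.11,-0.007,0.085],[-0.002,0.008,0.11,-0.007,0.085],[-0.002,0.008,0.11,-0.007,0.085]]})

```text
clock: 5.87
tool_pos: [0.6981, 0.0161, 0.1024]
tcp_rot: [0.071, 3.138, -0.0]
contact_force: [0.3, -0.6, 0.5]
finger_gap: 0.0848
grasp_force: 0.0
```

```bash
python3 -c "
from h import *
plan(.6965,.014,.096,87.3)"
```

```text
shift [ 0.0015 -0.0022  0.0064] turn 0.002 cur yaw 87.4 tilt 0.003 q7 1.66 t 5.9
```

Call:
drive_effector(rows={"plan":[[0.0015,-0.002,0.006,0.002,0.085],[0.0015,-0.002,0.006,0.002,0.085],[0.0015,-0.002,0.006,0.002,0.055],[0.0015,-0.002,0.006,0.002,0.045],[0.0015,-0.002,0.006,0.002,0.0355],[0.0015,-0.002,0.006,0.002,0.0355],[0.0015,-0.002,0.006,0.002,0.0355],[0.0015,-0.002,0.006,0.002,0.0355],[0.0015,-0.002,0.006,0.002,0.0355]]}, clamp_n=30)

```text
clock: 6.62
tool_pos: [0.6962, 0.0157, 0.0955]
tcp_rot: [0.071, 3.139, 0.001]
contact_force: [-0.5, 0.2, 6.0]
finger_gap: 0.0354
grasp_force: 7.6
```

```bash
python3 -c "
from h import *
plan(.6965,.014,.25,87.3)"
```

```text
shift [-0.0006 -0.0015 -0.1545] turn 0.002 cur yaw 87.4 tilt 0.002 q7 1.67 t 6.6
```

Call:
drive_effector(rows={"plan":[[0,-0.0015,-0.02,0,0.0355],[0,-0.0015,-0.05,0,0.0355],[0,-0.0015,-0.08,0,0.0355],[0,-0.0015,-0.11,0,0.0355],[0,-0.0015,-0.13,0,0.0355],[0,-0.0015,-0.13,0,0.0355],[0,-0.0015,-0.13,0,0.0355],[0,-0.0015,-0.13,0,0.0355]]})

```text
clock: 7.28
tool_pos: [0.6943, 0.014, 0.2225]
tcp_rot: [-0.072, -3.138, 0.0]
contact_force: [0.1, 0.1, -1.5]
finger_gap: 0.0358
grasp_force: 4.9
```

```bash
python3 -c "
from h import *
p,im,d=cam('side','s2');C=cloud(p,d)
s=bot.read_state();print(s['tool_pos'],s['finger_gap'])
for z0,z1 in [(.06,.12),(.12,.135),(.135,.16),(.16,.18),(.18,.21)]:
  W=C[(abs(C[...,0]-.695)<.05)&(abs(C[...,1]-.015)<.05)&(C[...,2]>z0)&(C[...,2]<z1)]
  if len(W)>9: print(z0,W[:,2].min());rect(W)
p,im,d=cam('top');biscuits(p,im,d)
import cv2
cv2.imwrite('pics/s2c.png',cv2.resize(cv2.imread('pics/s2.png')[60:240,220:420],None,fx=3,fy=3))
plan(.5461,.1579,.225,106)
"
```

```text
[0.69400748 0.01406353 0.22197465] 0.03578270309791011
0.06 0.060236727640332145
rect c [695.3  15.9] wh [99.  47.2] a 88.1 n 153
0.135 0.13567703171661183
rect c [693.1  15.8] wh [52.4 20.6] a 86.9 n 82
0.16 0.16057537693680804
rect c [694.1  15. ] wh [43.  17.2] a 84.4 n 47
0.18 0.18018033187626856
rect c [689.7  17.4] wh [40.4 20.1] a 68.0 n 70
bisc c 0.5427 0.2828 ang -5.7  71 x 24 px 245.0 222.0
bisc c 0.5461 0.1580 ang 16.0  71 x 25 px 289.0 222.0
bisc c 0.4434 0.2806 ang 16.1  71 x 24 px 243.0 258.0
bisc c 0.4505 0.1654 ang 9.7  69 x 25 px 285.0 256.0
shift [ 0.1544  0.1369 -0.0025] turn -0.325 cur yaw 87.4 tilt 0.004 q7 1.63 t 7.4
```

View pics/s2c.png

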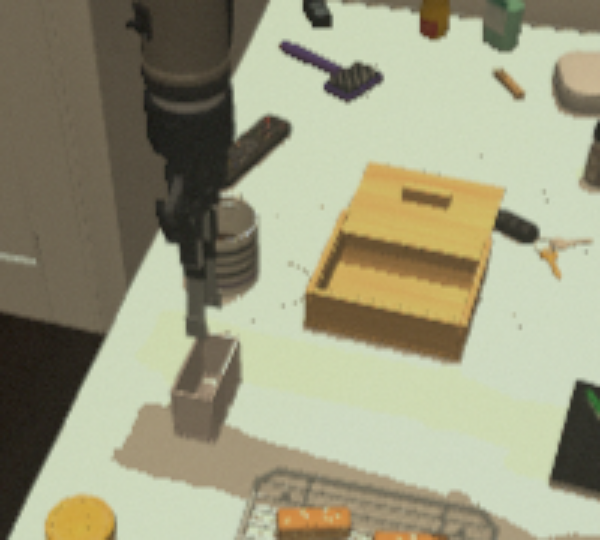

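Call:
drive_effector(rows={"plan":[[0.154,0.137,0,-0.31,0.0355],[0.154,0.137,0,-0.31,0.0355],[0.154,0.137,0,-0.31,0.0355],[0.154,0.137,0,-0.31,0.0355],[0.154,0.137,0,-0.31,0.0355],[0.154,0.137,0,-0.31,0.0355],[0.154,0.137,0,-0.31,0.0355],[0.154,0.137,0,-0.31,0.0355],[0.154,0.137,0.03,-0.31,0.0355],[0.154,0.137,0.06,-0.31,0.0355],[0.154,0.137,0.06,-0.31,0.0355],[0.154,0.137,0.06,-0.31,0.0355],[0.154,0.137,0.06,-0.31,0.0355]]})

```text
clock: 8.47
tool_pos: [0.5493, 0.1567, 0.1655]
tcp_rot: [-0.41, 3.113, -0.001]
contact_force: [0.2, 1.0, 0.3]
finger_gap: 0.0354
grasp_force: 4.9
```

```bash
python3 -c "
from h import *
p,im,d=cam('wrist','w3');C=cloud(p,d)
plan(.5461,.158,.108,105)
s=bot.read_state();print(s['finger_gap'])
biscuits(p,im,d)
W=C[(abs(C[...,0]-.546)<.05)&(abs(C[...,1]-.158)<.05)&(C[...,2]>.052)&(C[...,2]<.12)]
print(len(W),np.percentile(W[:,2],[0,1,5,50]));rect(W[W[:,2]<.075])
"
```

```text
shift [0.0033 0.0018 0.0581] turn 0.001 cur yaw 105.0 tilt 0.003 q7 1.61 t 8.5
0.03567429919951721
bisc c 0.4514 0.1661 ang 9.6  70 x 24 px 361.0 65.0
bisc c 0.4456 0.2793 ang 16.1  71 x 26 px 511.0 99.0
bisc c 0.5476 0.1573 ang 15.9  70 x 24 px 314.0 186.0
bisc c 0.5440 0.2813 ang -5.5  71 x 26 px 461.0 221.0
502 [0.07580386 0.07662384 0.07913387 0.10014179]
rect c [0. 0.] wh [0. 0.] a 0.0 n 0
```

View pics/w3.png

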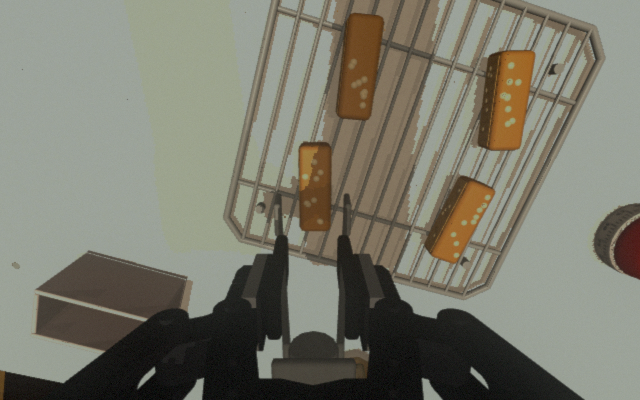

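Call:
drive_effector(rows={"plan":[[0.0025,0.001,0.02,-0.015,0.0355],[0.0025,0.001,0.04,-0.015,0.0355],[0.0025,0.001,0.052,-0.015,0.0355],[0.0025,0.001,0.058,-0.015,0.0355],[0.0025,0.001,0.058,-0.015,0.0355],[0.0025,0.001,0.058,-0.015,0.0355]]})

```text
clock: 9.02
tool_pos: [0.546, 0.1581, 0.1074]
tcp_rot: [-0.437, 3.11, 0.0]
contact_force: [0.1, -0.7, -0.7]
finger_gap: 0.0357
grasp_force: 4.9
```

Call:
drive_effector(rows={"plan":[[0,0,0,0,0.025],[0,0,0,0,0.02],[0,0,0,0,0.02],[0,0,0,0,0.02],[0,0,0,0,0.02],[0,0,0,0,0.02]]}, clamp_n=30)

```text
clock: 9.52
tool_pos: [0.546, 0.1583, 0.1074]
tcp_rot: [-0.437, 3.109, 0.001]
contact_force: [0.3, 0.3, 4.9]
finger_gap: 0.0317
grasp_force: 31.3
```

Add to h.py:
```python
B=np.array([.523,-.203]);BY=85.5
def bw(bx,by):
    a=np.radians(BY-90); return B+np.array([np.cos(a)*bx-np.sin(a)*by,np.sin(a)*bx+np.cos(a)*by])
```

```text
(no output)
```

Call:
drive_effector(rows={"plan":[[0,0,-0.03,0,0.02],[0,0,-0.06,0,0.02],[0,0,-0.09,0,0.02],[0,0,-0.09,0,0.02],[0,0,-0.09,0,0.02],[0,0,-0.09,0,0.02]]})

```text
clock: 10.02
tool_pos: [0.5441, 0.1579, 0.1955]
tcp_rot: [0.437, -3.109, 0.0]
contact_force: [-0.4, 0.2, -1.9]
finger_gap: 0.0315
grasp_force: 31.0
```

```bash
python3 -c "
from h import *
plan(*bw(.038,.036),.2,85.5)"
```

```text
shift [ 0.0717 -0.3207 -0.0044] turn 0.358 cur yaw 106.0 tilt 0.002 q7 1.60 t 10.0
```

Call:
drive_effector(rows={"plan":[[0.072,-0.321,-0.005,0.358,0.02],[0.072,-0.321,-0.005,0.358,0.02],[0.072,-0.321,-0.005,0.358,0.02],[0.072,-0.321,-0.005,0.358,0.02],[0.072,-0.321,-0.005,0.358,0.02],[0.072,-0.321,-0.005,0.358,0.02],[0.072,-0.321,-0.005,0.358,0.02],[0.072,-0.321,-0.005,0.358,0.02],[0.072,-0.321,-0.005,0.358,0.02],[0.072,-0.321,-0.005,0.358,0.02],[0.072,-0.321,-0.005,0.358,0.02],[0.072,-0.321,-0.005,0.358,0.02]]})

```text
clock: 11.02
tool_pos: [0.5641, -0.168, 0.2001]
tcp_rot: [-0.119, -3.137, -0.002]
contact_force: [-0.1, 1.0, -0.4]
finger_gap: 0.0314
grasp_force: 31.0
```

```bash
python3 -c "
from h import *
p,im,d=cam('wrist','w4');C=cloud(p,d)
plan(*bw(.038,.036),.1,85.5)
W=C[(abs(C[...,0]-.523)<.12)&(abs(C[...,1]+.203)<.1)&(C[...,2]>.055)&(C[...,2]<.063)];rect(W)
"
```

```text
shift [ 0.0003 -0.0023  0.1004] turn 0.003 cur yaw 85.7 tilt 0.002 q7 1.90 t 11.1
rect c [ 522.9 -217.1] wh [183.  185.6] a 85.8 n 5878
```

View pics/w4.png

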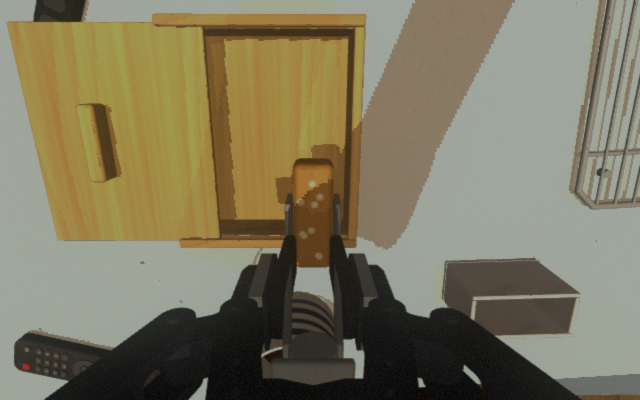

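Call:
drive_effector(rows={"plan":[[0,-0.002,0.03,0.003,0.02],[0,-0.002,0.06,0.003,0.02],[0,-0.002,0.08,0.003,0.02],[0,-0.002,0.095,0.003,0.02],[0,-0.002,0.099,0.003,0.02],[0,-0.002,0.099,0.003,0.02],[0,-0.002,0.099,0.003,0.02]]})

```text
clock: 11.65
tool_pos: [0.565, -0.1716, 0.1031]
tcp_rot: [0.126, 3.138, 0.0]
contact_force: [0.9, -0.6, -0.5]
finger_gap: 0.0315
grasp_force: 31.0
```

Call:
drive_effector(rows={"plan":[[0,0,0,0,0.033],[0,0,0,0,0.0345],[0,0,0,0,0.0355],[0,0,0,0,0.0355],[0,0,0,0,0.0355]]})

```text
clock: 12.07
tool_pos: [0.5645, -0.1724, 0.1029]
tcp_rot: [0.128, 3.138, 0.0]
contact_force: [-0.4, 0.4, 0.2]
finger_gap: 0.0359
grasp_force: 4.9
```

Call:
drive_effector(rows={"plan":[[0,0,-0.02,0,0.0355],[0,0,-0.05,0,0.0355],[0,0,-0.08,0,0.0355],[0,0,-0.1,0,0.0355],[0,0,-0.1,0,0.0355],[0,0,-0.1,0,0.0355]]})

```text
clock: 12.57
tool_pos: [0.5649, -0.1726, 0.2036]
tcp_rot: [0.128, 3.136, 0.0]
contact_force: [-1.1, 0.7, -2.1]
finger_gap: 0.0356
grasp_force: 4.9
```

```bash
python3 -c "
from h import *
p,im,d=cam('top');b=biscuits(p,im,d)
print('box');biscuits(p,im,d,.03)
plan(.4512,.166,.19,99.7)"
```

```text
bisc c 0.5427 0.2828 ang -5.9  71 x 24 px 245.0 222.0
bisc c 0.5562 -0.1690 ang -7.4  54 x 24 px 405.0 223.0
bisc c 0.4434 0.2805 ang 16.1  71 x 25 px 243.0 258.0
bisc c 0.4499 0.1653 ang 9.7  70 x 25 px 285.0 256.0
box
bisc c 0.5435 0.2843 ang -5.9  72 x 25 px 245.0 222.0
bisc c 0.5570 -0.1706 ang -6.3  56 x 25 px 405.0 223.0
bisc c 0.4435 0.2818 ang 16.1  72 x 25 px 243.0 258.0
bisc c 0.4502 0.1658 ang 9.7  71 x 25 px 285.0 257.0
shift [0.14   0.3278 0.0124] turn -0.251 cur yaw 85.3 tilt 0.001 q7 1.90 t 12.6
```

Call:
drive_effector(rows={"plan":[[0.14,0.328,0,-0.251,0.0355],[0.14,0.328,0,-0.251,0.0355],[0.14,0.328,0,-0.251,0.0355],[0.14,0.328,0,-0.251,0.0355],[0.14,0.328,0,-0.251,0.0355],[0.14,0.328,0,-0.251,0.0355],[0.14,0.328,0,-0.251,0.0355],[0.14,0.328,0,-0.251,0.0355],[0.14,0.328,0,-0.251,0.0355],[0.14,0.328,0.01,-0.251,0.0355],[0.14,0.328,0.04,-0.251,0.0355],[0.14,0.328,0.04,-0.251,0.0355],[0.14,0.328,0.04,-0.251,0.0355]]})

```text
clock: 13.7
tool_pos: [0.4494, 0.1644, 0.1603]
tcp_rot: [0.264, -3.125, 0.005]
contact_force: [0.6, -0.1, -0.3]
finger_gap: 0.0356
grasp_force: 4.9
```

```bash
python3 -c "
from h import *
p,im,d=cam('wrist');biscuits(p,im,d);C=cloud(p,d)
W=C[(abs(C[...,0]-.45)<.05)&(abs(C[...,1]-.166)<.05)&(C[...,2]>.052)&(C[...,2]<.12)]
print(len(W),np.percentile(W[:,2],[0,1,5,50]))
plan(.4512,.166,.107,99.7)"
```

```text
bisc c 0.4520 0.1648 ang 10.4  68 x 24 px 313.0 191.0
bisc c 0.4448 0.2799 ang 15.9  70 x 25 px 457.0 210.0
bisc c 0.5257 0.2835 ang -5.6  35 x 26 px 433.0 298.0
bisc c 0.5264 0.4488 ang -6.1  54 x 23 px 616.0 322.0
513 [0.07151515 0.07247669 0.07678482 0.09524504]
shift [-0.0006  0.0011  0.0547] turn -0.001 cur yaw 99.6 tilt 0.003 q7 1.37 t 13.8
```

Call:
drive_effector(rows={"plan":[[0,0.001,0.02,0,0.0355],[0,0.001,0.04,0,0.0355],[0,0.001,0.05,0,0.0355],[0,0.001,0.0545,0,0.0355],[0,0.001,0.0545,0,0.0355],[0,0.001,0.0545,0,0.0355],[0,0.001,0.0545,0,0.025],[0,0.001,0.0545,0,0.02],[0,0.001,0.0545,0,0.02],[0,0.001,0.0545,0,0.02],[0,0.001,0.0545,0,0.02],[0,0.001,0.0545,0,0.02]]}, clamp_n=30)

```text
clock: 14.75
tool_pos: [0.4522, 0.1673, 0.1088]
tcp_rot: [-0.265, 3.128, 0.001]
contact_force: [-0.4, -0.4, 6.0]
finger_gap: 0.0318
grasp_force: 31.1
```

Call:
drive_effector(rows={"plan":[[0,0,-0.03,0,0.02],[0,0,-0.06,0,0.02],[0,0,-0.09,0,0.02],[0,0,-0.09,0,0.02],[0,0,-0.09,0,0.02],[0,0,-0.09,0,0.02]]})

```text
clock: 15.25
tool_pos: [0.4503, 0.1667, 0.1969]
tcp_rot: [0.266, -3.128, 0.001]
contact_force: [-0.3, 0.5, -0.5]
finger_gap: 0.0312
grasp_force: 30.7
```

```bash
python3 -c "
from h import *
plan(*bw(-.04,.036),.2,85.5)"
```

```text
shift [ 0.0206 -0.3319 -0.0029] turn 0.248 cur yaw 99.7 tilt 0.002 q7 1.35 t 15.2
```

Call:
drive_effector(rows={"plan":[[0.021,-0.332,-0.003,0.248,0.02],[0.021,-0.332,-0.003,0.248,0.02],[0.021,-0.332,-0.003,0.248,0.02],[0.021,-0.332,-0.003,0.248,0.02],[0.021,-0.332,-0.003,0.248,0.02],[0.021,-0.332,-0.003,0.248,0.02],[0.021,-0.332,-0.003,0.248,0.02],[0.021,-0.332,-0.003,0.248,0.02],[0.021,-0.332,-0.003,0.248,0.02],[0.021,-0.332,-0.003,0.248,0.02],[0.021,-0.332,-0.003,0.248,0.02],[0.021,-0.332,-0.003,0.248,0.02]]})

```text
clock: 16.25
tool_pos: [0.486, -0.1618, 0.1997]
tcp_rot: [-0.12, -3.137, -0.002]
contact_force: [-0.4, -0.4, -1.3]
finger_gap: 0.0318
grasp_force: 30.8
```

```bash
python3 -c "
from h import *
plan(*bw(-.04,.036),.102,85.5)
p,im,d=cam('wrist','w5');print('held');biscuits(p,im,d,.13);print('box');biscuits(p,im,d,.03)
"
```

```text
shift [-0.0004 -0.0022  0.0977] turn 0.002 cur yaw 85.6 tilt 0.003 q7 1.87 t 16.2
held
bisc c 0.4827 -0.1608 ang -3.3  67 x 25 px 312.0 200.0
box
bisc c 0.5858 -0.1729 ang -5.1  32 x 25 px 309.0 277.0
```

Call:
drive_effector(rows={"plan":[[-0.001,-0.001,0.03,0,0.02],[-0.001,-0.001,0.06,0,0.02],[-0.001,-0.001,0.08,0,0.02],[-0.001,-0.001,0.095,0,0.02],[-0.001,-0.001,0.098,0,0.02],[-0.001,-0.001,0.098,0,0.02],[-0.001,-0.001,0.098,0,0.02],[-0.001,-0.001,0.098,0,0.033],[-0.001,-0.001,0.098,0,0.0345],[-0.001,-0.001,0.098,0,0.0355],[-0.001,-0.001,0.098,0,0.0355],[-0.001,-0.001,0.098,0,0.0355]]})

```text
clock: 17.3
tool_pos: [0.4877, -0.1649, 0.1033]
tcp_rot: [0.124, 3.138, 0.0]
contact_force: [-0.7, 0.1, -0.9]
finger_gap: 0.0352
grasp_force: 4.9
```

Call:
drive_effector(rows={"plan":[[0,0,-0.02,0,0.0355],[0,0,-0.05,0,0.0355],[0,0,-0.08,0,0.0355],[0,0,-0.1,0,0.0355],[0,0,-0.1,0,0.0355],[0,0,-0.1,0,0.0355]]})

```text
clock: 17.8
tool_pos: [0.4881, -0.165, 0.2039]
tcp_rot: [0.124, 3.136, 0.001]
contact_force: [0.1, -0.2, -1.4]
finger_gap: 0.0358
grasp_force: 4.9
```

```bash
python3 -c "
from h import *
p,im,d=cam('top');b=biscuits(p,im,d)
print('box');biscuits(p,im,d,.03)
plan(.4445,.28,.19,106)"
```

```text
bisc c 0.5712 -0.1698 ang -5.2  58 x 25 px 405.0 216.0
bisc c 0.5427 0.2827 ang -5.7  71 x 24 px 245.0 222.0
bisc c 0.4788 -0.1614 ang -4.7  55 x 24 px 403.0 252.0
bisc c 0.4434 0.2805 ang 16.1  71 x 25 px 243.0 258.0
box
bisc c 0.5725 -0.1717 ang -5.0  58 x 25 px 405.0 216.0
bisc c 0.5435 0.2842 ang -5.7  72 x 25 px 245.0 223.0
bisc c 0.4794 -0.1631 ang -5.2  56 x 25 px 402.0 252.0
bisc c 0.4435 0.2818 ang 16.1  72 x 25 px 243.0 258.0
shift [0.0775 0.4399 0.0129] turn -0.358 cur yaw 85.5 tilt 0.001 q7 1.88 t 17.9
```

Call:
drive_effector(rows={"plan":[[0.078,0.44,0,-0.358,0.0355],[0.078,0.44,0,-0.358,0.0355],[0.078,0.44,0,-0.358,0.0355],[0.078,0.44,0,-0.358,0.0355],[0.078,0.44,0,-0.358,0.0355],[0.078,0.44,0,-0.358,0.0355],[0.078,0.44,0,-0.358,0.0355],[0.078,0.44,0,-0.358,0.0355],[0.078,0.44,0,-0.358,0.0355],[0.078,0.44,0,-0.358,0.0355],[0.078,0.44,0,-0.358,0.0355],[0.078,0.44,0.01,-0.358,0.0355],[0.078,0.44,0.04,-0.358,0.0355],[0.078,0.44,0.04,-0.358,0.0355],[0.078,0.44,0.04,-0.358,0.0355]]})

```text
clock: 19.1
tool_pos: [0.4424, 0.2779, 0.1604]
tcp_rot: [0.436, -3.105, 0.006]
contact_force: [0.1, -0.1, 0.2]
finger_gap: 0.0355
grasp_force: 4.9
```

```bash
python3 -c "
from h import *
p,im,d=cam('wrist');biscuits(p,im,d);C=cloud(p,d)
W=C[(abs(C[...,0]-.445)<.05)&(abs(C[...,1]-.28)<.05)&(C[...,2]>.052)&(C[...,2]<.12)]
print(len(W),np.percentile(W[:,2],[0,1,5,50]))
plan(.4445,.28,.107,106)"
```

```text
bisc c 0.4450 0.2811 ang 16.2  68 x 23 px 316.0 195.0
bisc c 0.5375 0.2919 ang 10.0  63 x 21 px 296.0 291.0
bisc c 0.5073 0.4659 ang 82.6  47 x 14 px 494.0 316.0
515 [0.07096596 0.07240053 0.07588086 0.09529289]
shift [-0.0012  0.0012  0.055 ] turn -0.001 cur yaw 105.9 tilt 0.003 q7 1.27 t 19.1
```

Call:
drive_effector(rows={"plan":[[-0.001,0.002,0.02,0,0.0355],[-0.001,0.002,0.04,0,0.0355],[-0.001,0.002,0.05,0,0.0355],[-0.001,0.002,0.0545,0,0.0355],[-0.001,0.002,0.0545,0,0.0355],[-0.001,0.002,0.0545,0,0.0355],[-0.001,0.002,0.0545,0,0.025],[-0.001,0.002,0.0545,0,0.02],[-0.001,0.002,0.0545,0,0.02],[-0.001,0.002,0.0545,0,0.02],[-0.001,0.002,0.0545,0,0.02],[-0.001,0.002,0.0545,0,0.02]]}, clamp_n=30)

```text
clock: 20.15
tool_pos: [0.4456, 0.2826, 0.1095]
tcp_rot: [-0.437, 3.109, 0.002]
contact_force: [-0.3, 0.4, 5.9]
finger_gap: 0.0316
grasp_force: 31.1
```

Call:
drive_effector(rows={"plan":[[0,0,-0.03,0,0.02],[0,0,-0.06,0,0.02],[0,0,-0.09,0,0.02],[0,0,-0.09,0,0.02],[0,0,-0.09,0,0.02],[0,0,-0.09,0,0.02]]})

```text
clock: 20.65
tool_pos: [0.4437, 0.2816, 0.1973]
tcp_rot: [0.437, -3.109, 0.001]
contact_force: [1.0, -0.3, -1.3]
finger_gap: 0.0316
grasp_force: 30.8
```

```bash
python3 -c "
from h import *
plan(*bw(-.04,-.009),.2,85.5)"
```

```text
shift [ 0.0981 -0.482  -0.0022] turn 0.358 cur yaw 106.0 tilt 0.002 q7 1.26 t 20.6
```

Call:
drive_effector(rows={"plan":[[0.098,-0.482,-0.003,0.358,0.02],[0.098,-0.482,-0.003,0.358,0.02],[0.098,-0.482,-0.003,0.358,0.02],[0.098,-0.482,-0.003,0.358,0.02],[0.098,-0.482,-0.003,0.358,0.02],[0.098,-0.482,-0.003,0.358,0.02],[0.098,-0.482,-0.003,0.358,0.02],[0.098,-0.482,-0.003,0.358,0.02],[0.098,-0.482,-0.003,0.358,0.02],[0.098,-0.482,-0.003,0.358,0.02],[0.098,-0.482,-0.003,0.358,0.02],[0.098,-0.482,-0.003,0.358,0.02],[0.098,-0.482,-0.003,0.358,0.02],[0.098,-0.482,-0.003,0.358,0.02],[0.098,-0.482,-0.003,0.358,0.02],[0.098,-0.482,-0.003,0.358,0.02]]})

```text
clock: 21.98
tool_pos: [0.483, -0.2062, 0.2002]
tcp_rot: [-0.119, -3.137, -0.002]
contact_force: [-0.1, 1.1, -1.1]
finger_gap: 0.031
grasp_force: 30.8
```

```bash
python3 -c "
from h import *
plan(*bw(-.04,-.009),.103,85.5)
p,im,d=cam('wrist','w6');print('held');biscuits(p,im,d,.13);print('box');biscuits(p,im,d,.03)
p,im,d=cam('top');biscuits(p,im,d)
"
```

```text
shift [ 0.0001 -0.0028  0.0972] turn 0.002 cur yaw 85.6 tilt 0.003 q7 1.98 t 22.0
held
bisc c 0.4810 -0.2056 ang -4.3  70 x 26 px 312.0 207.0
box
bisc c 0.4875 -0.1640 ang -2.8  70 x 26 px 358.0 179.0
bisc c 0.5490 -0.1696 ang -4.9  34 x 24 px 355.0 239.0
bisc c 0.5653 -0.1695 ang -4.5  69 x 24 px 405.0 219.0
bisc c 0.5425 0.2827 ang -5.7  71 x 24 px 245.0 222.0
bisc c 0.4870 -0.1623 ang -1.4  69 x 22 px 403.0 246.0
```

View pics/w6.png

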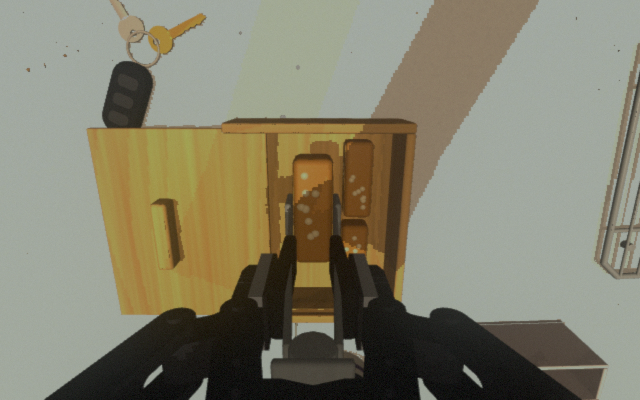

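Call:
drive_effector(rows={"plan":[[0,-0.002,0.03,0,0.02],[0,-0.002,0.06,0,0.02],[0,-0.002,0.08,0,0.02],[0,-0.002,0.095,0,0.02],[0,-0.002,0.098,0,0.02],[0,-0.002,0.098,0,0.02],[0,-0.002,0.098,0,0.02],[0,-0.002,0.098,0,0.033],[0,-0.002,0.098,0,0.0345],[0,-0.002,0.098,0,0.0355],[0,-0.002,0.098,0,0.0355],[0,-0.002,0.098,0,0.0355]]})

```text
clock: 23.08
tool_pos: [0.4835, -0.2103, 0.1038]
tcp_rot: [0.124, 3.138, 0.0]
contact_force: [-0.2, -0.3, -0.8]
finger_gap: 0.0357
grasp_force: 4.9
```

Call:
drive_effector(rows={"plan":[[0,0,-0.02,0,0.0355],[0,0,-0.05,0,0.0355],[0,0,-0.08,0,0.0355],[0,0,-0.1,0,0.0355],[0,0,-0.1,0,0.0355],[0,0,-0.1,0,0.0355]]})

```text
clock: 23.58
tool_pos: [0.4839, -0.2105, 0.2044]
tcp_rot: [0.123, 3.136, 0.0]
contact_force: [0.6, -0.1, -1.3]
finger_gap: 0.0357
grasp_force: 4.9
```

```bash
python3 -c "
from h import *
p,im,d=cam('top');b=biscuits(p,im,d)
plan(.5435,.282,.19,84.3)"
```

```text
bisc c 0.5655 -0.1693 ang -5.5  69 x 25 px 405.0 219.0
bisc c 0.5425 0.2827 ang -5.7  71 x 24 px 245.0 223.0
bisc c 0.4869 -0.1623 ang -4.6  70 x 25 px 403.0 247.0
bisc c 0.4823 -0.2068 ang -1.6  70 x 22 px 419.0 251.0
shift [-0.0217  0.4952  0.0134] turn 0.021 cur yaw 85.5 tilt 0.001 q7 1.99 t 23.6
```

Call:
drive_effector(rows={"plan":[[-0.022,0.495,0,0.021,0.0355],[-0.022,0.495,0,0.021,0.0355],[-0.022,0.495,0,0.021,0.0355],[-0.022,0.495,0,0.021,0.0355],[-0.022,0.495,0,0.021,0.0355],[-0.022,0.495,0,0.021,0.0355],[-0.022,0.495,0,0.021,0.0355],[-0.022,0.495,0,0.021,0.0355],[-0.022,0.495,0,0.021,0.0355],[-0.022,0.495,0,0.021,0.0355],[-0.022,0.495,0,0.021,0.0355],[-0.022,0.495,0,0.021,0.0355],[-0.022,0.495,0,0.021,0.0355],[-0.022,0.495,0.01,0.021,0.0355],[-0.022,0.495,0.04,0.021,0.0355],[-0.022,0.495,0.04,0.021,0.0355],[-0.022,0.495,0.04,0.021,0.0355],[-0.022,0.495,0.04,0.021,0.0355]]})

```text
clock: 25.13
tool_pos: [0.5442, 0.2798, 0.1634]
tcp_rot: [-0.16, -3.137, 0.002]
contact_force: [0.8, -0.3, 1.0]
finger_gap: 0.0357
grasp_force: 4.9
```

```bash
python3 -c "
from h import *
p,im,d=cam('wrist');biscuits(p,im,d)
plan(.5435,.282,.107,84.3)"
```

```text
bisc c 0.5173 0.4533 ang -42.8  55 x 34 px 531.0 131.0
bisc c 0.5445 0.2825 ang -6.8  69 x 23 px 316.0 187.0
shift [0.0015 0.0014 0.0572] turn -0.002 cur yaw 84.2 tilt 0.001 q7 1.08 t 25.2
```

Call:
drive_effector(rows={"plan":[[0,0.002,0.02,0,0.0355],[0,0.002,0.04,0,0.0355],[0,0.002,0.05,0,0.0355],[0,0.002,0.056,0,0.0355],[0,0.002,0.056,0,0.0355],[0,0.002,0.056,0,0.0355],[0,0.002,0.056,0,0.025],[0,0.002,0.056,0,0.02],[0,0.002,0.056,0,0.02],[0,0.002,0.056,0,0.02],[0,0.002,0.056,0,0.02],[0,0.002,0.056,0,0.02]]}, clamp_n=30)

```text
clock: 26.18
tool_pos: [0.5451, 0.2838, 0.1085]
tcp_rot: [0.157, 3.136, 0.002]
contact_force: [0.7, -0.1, 4.3]
finger_gap: 0.0316
grasp_force: 31.2
```

Call:
drive_effector(rows={"plan":[[0,0,-0.03,0,0.02],[0,0,-0.06,0,0.02],[0,0,-0.09,0,0.02],[0,0,-0.09,0,0.02],[0,0,-0.09,0,0.02],[0,0,-0.09,0,0.02]]})

```text
clock: 26.68
tool_pos: [0.5434, 0.2832, 0.1965]
tcp_rot: [-0.156, -3.136, 0.001]
contact_force: [-1.4, 0.1, -2.0]
finger_gap: 0.0314
grasp_force: 30.9
```

```bash
python3 -c "
from h import *
plan(*bw(.04,-.009),.2,85.5)"
```

```text
shift [-0.0682 -0.494  -0.0032] turn -0.021 cur yaw 84.3 tilt 0.002 q7 1.06 t 26.7
```

Call:
drive_effector(rows={"plan":[[-0.068,-0.494,-0.004,-0.021,0.02],[-0.068,-0.494,-0.004,-0.021,0.02],[-0.068,-0.494,-0.004,-0.021,0.02],[-0.068,-0.494,-0.004,-0.021,0.02],[-0.068,-0.494,-0.004,-0.021,0.02],[-0.068,-0.494,-0.004,-0.021,0.02],[-0.068,-0.494,-0.004,-0.021,0.02],[-0.068,-0.494,-0.004,-0.021,0.02],[-0.068,-0.494,-0.004,-0.021,0.02],[-0.068,-0.494,-0.004,-0.021,0.02],[-0.068,-0.494,-0.004,-0.021,0.02],[-0.068,-0.494,-0.004,-0.021,0.02],[-0.068,-0.494,-0.004,-0.021,0.02],[-0.068,-0.494,-0.004,-0.021,0.02],[-0.068,-0.494,-0.004,-0.021,0.02],[-0.068,-0.494,-0.004,-0.021,0.02]]})

```text
clock: 28.02
tool_pos: [0.5626, -0.2126, 0.2]
tcp_rot: [-0.12, -3.137, -0.003]
contact_force: [0.1, 0.8, -0.9]
finger_gap: 0.0315
grasp_force: 30.9
```

```bash
python3 -c "
from h import *
plan(*bw(.04,-.009),.103,85.5)
p,im,d=cam('wrist');print('held');biscuits(p,im,d,.13);print('box');biscuits(p,im,d,.03)
"
```

```text
shift [-0.     -0.0027  0.097 ] turn 0.002 cur yaw 85.6 tilt 0.003 q7 1.99 t 28.0
held
bisc c 0.5607 -0.2117 ang -3.3  69 x 26 px 312.0 207.0
box
bisc c 0.4837 -0.2099 ang -3.8  70 x 26 px 308.0 87.0
bisc c 0.4879 -0.1650 ang -4.5  70 x 27 px 362.0 86.0
bisc c 0.5670 -0.1714 ang -2.8  70 x 26 px 357.0 179.0
```

Call:
drive_effector(rows={"plan":[[0,-0.002,0.03,0,0.02],[0,-0.002,0.06,0,0.02],[0,-0.002,0.08,0,0.02],[0,-0.002,0.095,0,0.02],[0,-0.002,0.098,0,0.02],[0,-0.002,0.098,0,0.02],[0,-0.002,0.098,0,0.02],[0,-0.002,0.098,0,0.033],[0,-0.002,0.098,0,0.0345],[0,-0.002,0.098,0,0.0355],[0,-0.002,0.098,0,0.0355],[0,-0.002,0.098,0,0.0355]]})

```text
clock: 29.07
tool_pos: [0.5628, -0.2169, 0.1039]
tcp_rot: [0.124, 3.138, 0.0]
contact_force: [0.2, -0.1, -0.8]
finger_gap: 0.0356
grasp_force: 4.9
```

Call:
drive_effector(rows={"plan":[[0,0,-0.02,0,0.0355],[0,0,-0.05,0,0.0355],[0,0,-0.08,0,0.0355],[0,0,-0.11,0,0.0355],[0,0,-0.12,0,0.0355],[0,0,-0.12,0,0.0355],[0,0,-0.12,0,0.0355]]})

```text
clock: 29.65
tool_pos: [0.5624, -0.2167, 0.223]
tcp_rot: [-0.123, -3.139, -0.001]
contact_force: [-0.5, 0.2, -1.4]
finger_gap: 0.0354
grasp_force: 4.9
```

```bash
python3 -c "
from h import *
p,im,d=cam('top');b=biscuits(p,im,d,.03)
plan(.696,.0145,.222,87.3)"
```

```text
bisc c 0.5667 -0.1719 ang -5.2  70 x 25 px 405.0 219.0
bisc c 0.5617 -0.2159 ang -6.0  72 x 24 px 420.0 222.0
bisc c 0.4866 -0.1637 ang -6.3  72 x 25 px 403.0 247.0
bisc c 0.4829 -0.2092 ang -4.2  71 x 26 px 419.0 249.0
shift [-1.157e-01  2.406e-01 -1.000e-04] turn -0.031 cur yaw 85.5 tilt 0.003 q7 1.99 t 29.7
```

Call:
drive_effector(rows={"plan":[[-0.116,0.241,0,-0.031,0.0355],[-0.116,0.241,0,-0.031,0.0355],[-0.116,0.241,0,-0.031,0.0355],[-0.116,0.241,0,-0.031,0.0355],[-0.116,0.241,0,-0.031,0.0355],[-0.116,0.241,0,-0.031,0.0355],[-0.116,0.241,0,-0.031,0.0355],[-0.116,0.241,0,-0.031,0.0355],[-0.116,0.241,0,-0.031,0.0355],[-0.116,0.241,0,-0.031,0.0355],[-0.116,0.241,0,-0.031,0.0355]]})

```text
clock: 30.62
tool_pos: [0.6961, 0.0117, 0.2226]
tcp_rot: [-0.08, -3.139, 0.002]
contact_force: [0.2, 0.7, -1.1]
finger_gap: 0.0352
grasp_force: 4.9
```

```bash
python3 -c "
from h import *
plan(.696,.0145,.096,87.3)
p,im,d=cam('wrist','w7')
"
```

```text
shift [1.000e-04 3.000e-03 1.266e-01] turn -0.004 cur yaw 87.1 tilt 0.002 q7 1.64 t 30.6
```

View pics/w7.png

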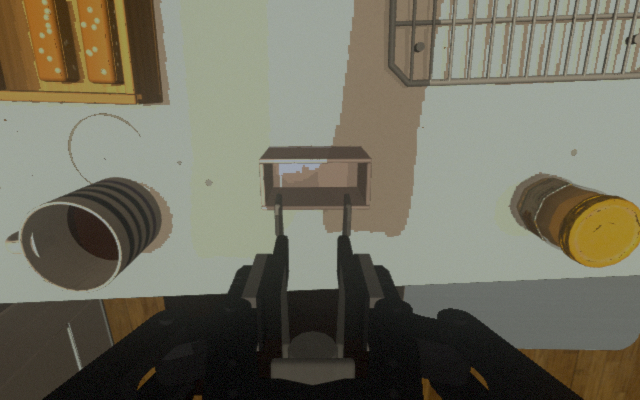

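Call:
drive_effector(rows={"plan":[[0,0.002,0.03,0,0.0355],[0,0.002,0.06,0,0.0355],[0,0.002,0.09,0,0.0355],[0,0.002,0.11,0,0.0355],[0,0.002,0.12,0,0.0355],[0,0.002,0.124,0,0.0355],[0,0.002,0.124,0,0.0355],[0,0.002,0.124,0,0.0355]]})

```text
clock: 31.33
tool_pos: [0.6984, 0.0157, 0.1011]
tcp_rot: [0.076, 3.138, 0.0]
contact_force: [-0.7, 0.3, -0.1]
finger_gap: 0.0354
grasp_force: 4.9
```

```bash
python3 -c "
from h import *
plan(.696,.0145,.0945,87.3)
"
```

```text
shift [ 0.0024 -0.0013  0.0066] turn -0.001 cur yaw 87.2 tilt 0.003 q7 1.68 t 31.3
```

Call:
drive_effector(rows={"plan":[[0.002,-0.001,0.003,0,0.0355],[0.002,-0.001,0.006,0,0.0355],[0.002,-0.001,0.006,0,0.0355],[0.002,-0.001,0.006,0,0.0355],[0.002,-0.001,0.006,0,0.042],[0.002,-0.001,0.006,0,0.055],[0.002,-0.001,0.006,0,0.085],[0.002,-0.001,0.006,0,0.085],[0.002,-0.001,0.006,0,0.085],[0.002,-0.001,0.006,0,0.085]]})

```text
clock: 32.17
tool_pos: [0.6952, 0.0154, 0.0933]
tcp_rot: [-0.075, -3.141, -0.0]
contact_force: [-0.8, 0.7, -0.5]
finger_gap: 0.0849
grasp_force: 0.0
```

Call:
drive_effector(rows={"plan":[[0,0,-0.03,0,0.085],[0,0,-0.06,0,0.085],[0,0,-0.09,0,0.085],[0,0,-0.125,0,0.085],[0,0,-0.125,0,0.085],[0,0,-0.125,0,0.085],[0,0,-0.125,0,0.085]]})

```text
clock: 32.75
tool_pos: [0.695, 0.0155, 0.2182]
tcp_rot: [-0.075, -3.14, -0.001]
contact_force: [-0.0, -0.2, -0.6]
finger_gap: 0.0849
grasp_force: 0.0
```

```bash
python3 -c "
from h import *
p,im,d=cam('wrist');C=cloud(p,d)
for z0,z1 in [(.11,.14),(.15,.18)]:
  W=C[(abs(C[...,0]-.695)<.035)&(abs(C[...,1]-.015)<.03)&(C[...,2]>z0)&(C[...,2]<z1)]
  if len(W)>9: rect(W);print(W[:,2].max())
p,im,d=cam('top');C=cloud(p,d)
W=C[(abs(C[...,0]-.51)<.06)&(abs(C[...,1]+.34)<.07)&(C[...,2]>.066)&(C[...,2]<.076)];rect(W)
plan(*bw(0,-.17),.22,85.5)"
```

```text
rect c [696.9  15.6] wh [39.3 22.5] a 87.8 n 683
0.13975931545136197
rect c [697.   15.4] wh [21.8 24.7] a 88.0 n 1475
0.16650826601165783
rect c [ 513.3 -334. ] wh [14.2 58.2] a 86.6 n 116
shift [ 0.166  -0.3965 -0.0028] turn 0.031 cur yaw 87.3 tilt 0.003 q7 1.64 t 32.9
```

Call:
drive_effector(rows={"plan":[[0.166,-0.396,0,0.031,0],[0.166,-0.396,0,0.031,0],[0.166,-0.396,0,0.031,0],[0.166,-0.396,0,0.031,0],[0.166,-0.396,0,0.031,0],[0.166,-0.396,0,0.031,0],[0.166,-0.396,0,0.031,0],[0.166,-0.396,0,0.031,0],[0.166,-0.396,0,0.031,0],[0.166,-0.396,0,0.031,0],[0.166,-0.396,0,0.031,0],[0.166,-0.396,0,0.031,0],[0.166,-0.396,0,0.031,0],[0.166,-0.396,0,0.031,0]]})

```text
clock: 34.02
tool_pos: [0.5116, -0.3701, 0.2173]
tcp_rot: [-0.12, -3.138, -0.004]
contact_force: [-0.1, -0.4, 0.4]
finger_gap: 0.0
grasp_force: 0.0
```

```bash
python3 -c "
from h import *
plan(.51,-.37,.06,85.5)"
```

```text
shift [ 0.0014 -0.0004  0.1573] turn 0.002 cur yaw 85.6 tilt 0.002 q7 2.28 t 34.0
```

Call:
drive_effector(rows={"plan":[[0.001,0,0.03,0,0],[0.001,0,0.06,0,0],[0.001,0,0.09,0,0],[0.001,0,0.12,0,0],[0.001,0,0.145,0,0],[0.001,0,0.156,0,0],[0.001,0,0.156,0,0],[0.001,0,0.156,0,0]]})

```text
clock: 34.68
tool_pos: [0.5106, -0.3711, 0.0625]
tcp_rot: [0.12, 3.139, 0.001]
contact_force: [-1.2, -0.7, 0.7]
finger_gap: -0.0003
grasp_force: 0.0
```

```bash
python3 -c "
from h import *
plan(.519,-.242,.06,85.5)"
```

```text
shift [0.0015 0.1294 0.0026] turn 0.002 cur yaw 85.6 tilt 0.000 q7 2.37 t 34.7
```

Call:
drive_effector(rows={"plan":[[0.001,0.01,0.002,0,0],[0.001,0.02,0.002,0,0],[0.001,0.03,0.002,0,0],[0.001,0.04,0.002,0,0],[0.001,0.05,0.002,0,0],[0.001,0.06,0.002,0,0],[0.001,0.07,0.002,0,0],[0.001,0.08,0.002,0,0],[0.001,0.09,0.002,0,0],[0.001,0.1,0.002,0,0],[0.001,0.11,0.002,0,0],[0.001,0.12,0.002,0,0],[0.001,0.128,0.002,0,0],[0.001,0.128,0.002,0,0]]})

```text
clock: 35.85
tool_pos: [0.5186, -0.2426, 0.06]
tcp_rot: [-0.12, -3.138, -0.001]
contact_force: [-0.4, -0.6, -0.3]
finger_gap: 0.0
grasp_force: 0.0
```

Call:
drive_effector(rows={"plan":[[0,0.002,0,0,0],[0,0.004,0,0,0],[0,0.006,0,0,0],[0,0.006,0,0,0]]})

```text
clock: 36.18
tool_pos: [0.5183, -0.2421, 0.0603]
tcp_rot: [0.127, 3.138, -0.008]
contact_force: [0.8, -7.0, -2.2]
finger_gap: -0.0002
grasp_force: 4.1
```

```bash
python3 -c "
from h import *
plan(.519,-.242,.06,85.5)"
```

```text
shift [-0.0007  0.0001  0.0003] turn -0.002 cur yaw 85.4 tilt 0.005 q7 2.16 t 36.2
```

Call:
drive_effector(rows={"plan":[[0,0.003,0,0,0],[0,0.006,0,0,0],[0,0.006,0,0,0]]})

```text
clock: 36.43
tool_pos: [0.5183, -0.2416, 0.0605]
tcp_rot: [0.131, 3.136, -0.021]
contact_force: [1.6, -17.6, -8.1]
finger_gap: 0.0001
grasp_force: 8.6
```

Call:
drive_effector(rows={"plan":[[0,-0.02,0,0,0],[0,-0.02,-0.04,0,0],[0,-0.02,-0.08,0,0],[0,-0.02,-0.12,0,0],[0,-0.02,-0.15,0,0],[0,-0.06,-0.15,0,0],[0,-0.1,-0.15,0,0],[0.05,-0.14,-0.15,0,0],[0.05,-0.18,-0.15,0,0],[0.05,-0.18,-0.15,0,0],[0.05,-0.18,-0.15,0,0]]})

```text
clock: 37.35
tool_pos: [0.4509, -0.412, 0.21]
tcp_rot: [-0.138, -3.136, 0.0]
contact_force: [0.4, -0.4, 0.0]
finger_gap: 0.0002
grasp_force: 0.0
```

```bash
python3 -c "
from h import *
for n in ['top','side']:
  p,im,d=cam(n,n+'9');C=cloud(p,d)
  W=C[(abs(C[...,0]-.52)<.06)&(abs(C[...,1]+.22)<.06)&(C[...,2]>.067)&(C[...,2]<.09)];rect(W)
  W=C[(abs(C[...,0]-.695)<.04)&(abs(C[...,1]-.015)<.04)&(C[...,2]>.145)&(C[...,2]<.2)];rect(W);print(W[:,2].max())
import cv2
s=cv2.imread('pics/side9.png')[80:220,230:430];cv2.imwrite('pics/side9c.png',cv2.resize(s,None,fx=3,fy=3))
"
```

```text
rect c [ 521.3 -221.7] wh [14.3 58.4] a 84.9 n 113
rect c [696.4  16.1] wh [19.8 24.8] a 89.9 n 80
0.1676867747066896
rect c [ 521.1 -219.4] wh [18.5 59.3] a 83.8 n 62
rect c [694.5  17.3] wh [23.8 24.4] a 0.1 n 74
0.168792247301562
```

View pics/side9c.png

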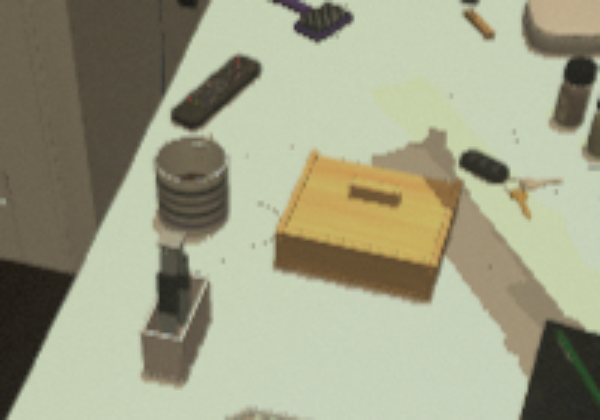

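The lid is shut: the pull is back at its starting position to within 0.5 mm, and 17 N against the stop moved it no further. The tongs stand upright in the stand and the bystanders have not moved.

```bash
python3 -c "
from cell import bot
print(bot.hand_in())"
```

```text
the job is handed in; nothing more can be done
None
```

Handed in at about 37 s on the robot's clock: all four biscuits lie flat in the box, the tongs are back in their stand tips down, the lid is shut, and the mug, jar and timer were left alone; the hand-in returned no verdict.

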